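# Snap the lid onto the tub of violin pegs

### The arm

A 6-joint arm with a two-finger parallel gripper is mounted at the origin on the work surface. World frame = base frame: x ahead of the robot, y to its left, z up, the work surface at z = 0. Lengths are in m, angles in rad, forces in N, time in s.
With the tool pointing down it reaches from about 0.25 to 0.775 m from the base axis. Payload 4 kg.
Tool frame: the origin (TCP) lies between the finger pads; the fingertips stand 14 mm ahead of it and the grasp point (between the pads) lies 5 mm behind it (nose_length is the distance from the TCP to the fingertips, in m); z points along the fingers, y is the line along which they close (so a half turn about z gives the same grasp; the last joint's range is limited). The gripper opens to 94 mm and grips with 3 to 60 N. Pads are 16 mm wide; open, the fingers measure 119 mm over their backs; the gripper's body (75 mm by 177 mm) begins 78 mm behind the grasp point.
Start: joints at [-1.317, 0.087, 1.371, -0, 1.684, -0.103], TCP at [0.192, -0.515, 0.196] pointing down, gripper open.
Joint ranges: [-3.1, 3.1], [-0.76, 2.03], [0.27, 2.55], [-1.08, 4.22], [0.17, 2.65], [-2.57, 2.57]. Speed limits (rad/s): [2.79, 2.79, 3.14, 3.14, 3.14, 3.14].

### API

Orientations are given as [roll, pitch, yaw] about the fixed x, y, z axes, in that order (R = Rz(yaw) Ry(pitch) Rx(roll)).
In Python, from bench import * gives the robot as it stands.
- The arm moves only by the tool move_arm, never from a script. Its argument "steps" is one flat list of numbers, 7 for each row, row after row: the turn, a rotation vector about the world's x, y, z in rad, then the shift along the world's x, y, z in m, then the opening, from 0 (shut) to 1 (fully open). A call has 1 to 12 rows; each row is the pose to reach, as a shift and turn from the pose commanded when the call began; what a row does not reach only later rows make up. A row lasts 1/10 s, in which the tool goes at most 50 mm and 8.59 degrees, less where a joint would pass 70% of its speed; a pose out of reach is approached as far as the arm can. A call with a gripper value outside its range is refused whole. The fingers move at their own pace and stop on an object; the grip force is fixed at half the most. Time passes only in rows, so rows that repeat a pose let the fingers close. It gives the time, the measured TCP pose, the force, the opening and the grip force at its end, in the units of the state.
- get_obs(): the state, without advancing time (a new reading comes with each control period).
- snapshot(name): name is "scene" or "top" or "wrist"; returns (picture, depth): 420x560x3 uint8, red, green, blue; 420x560 float32, m along the optical axis (not along the pixel's ray), 0 where there is no reading.
- camera_model(name): a dict with "fx", "fy", "cx", "cy" (pixels), "rvec" (rotation vector, rad) and "tvec" (3), from world to camera coordinates, as OpenCV has them. Camera axes: x right, y down, z forward; pixel columns grow to the right and rows downward; lengths in m; the calibration is good to about 2 mm. The wrist camera is an equidistant fisheye: a pixel r from the principal point sees the ray r / f radians off the axis. A picture is of the moment at which its call begins: read the wrist's pose just before it. camera_model takes no time and is no camera call; for the wrist camera it gives the pose at the moment of the call.
- close_job(): hands the job in; it is judged then, once.
Trained networks look in the newest picture that a camera, given by its name, has taken for a name from the list of things; names that differ only in an ending like _2 or _b are one class to them, and where a whole thing is asked for, a point or a joint stands for the part that bears it (a point fixed in the world has none). Each returns a list of dicts, best first, with "score" (0 to 1); they miss things now and then, are a little off and sometimes report something else, mostly with a low value. They report only what shows in the picture. A call takes as long as a camera call. They do not tell look-alikes from the thing itself.
- silhouettes(camera, target): "pixels" (420x560 bool, what is visible of it) and "uv" ([column, row] in pixels, amid what is visible of it).
- spot_point(camera, target): "uv" ([column, row] in pixels: a listed point, or the origin of a listed thing).
The state is a dict: "time": time; "joint_positions": joint angles; "qvel": joint speeds; "joint_torque": joint torques, N m; "tool_pos": TCP position; "ee_rot": TCP orientation; "wrist_force": force on the tool from outside, world axes, zero at the start; "wrist_torque": the same for the moment, N m; "width": finger opening in m; "finger_force": force on a finger pad.
Only numpy, scipy, OpenCV 4.12 (cv2) and the standard library are available. Lean on these libraries where they do the work, as an engineer would, in place of code of your own. Each camera call takes 0.05 s, during which the arm holds its last target. There are 200 camera calls.

### The job

Close the round orange tub of violin pegs for storage: pick up the one blue lid that fits it, the large round one, set it on the tub and press it down with the gripper until it snaps fully home, level all round. Leave the small round lid and the square lid where they lie, keep the tub standing on the bench, and let go of the lid.

Things in the scene. Friction and masses are not known exactly. Their poses are not given: they have to be found in the camera images.
- tub: Open round orange tub of dark violin pegs, loose and upright on the bench, 0.45 kg. 93 mm across, 72 mm high; its top 18 mm taper in to a 77 mm rim, which guides the lid on. Four small white sprung catches stand 4 mm out of the wall at height 51 mm. Origin: centre of the underside; z up.
- lid_large: The lid that fits: round, blue, 113 mm across, 70 g, mouth 108 mm wide inside, lying right way up. Origin: centre of the underside; z up. Top 38 mm up; on it a white bar to grip across, 50 (x) by 18 (y) mm, 38 to 62 mm up. Any yaw fits. Set on the tub it stops on the catches, origin 45 mm above the tub's; pressed with 10 to 20 N it snaps home, origin 38 mm above the tub's.
- lid_small: Bystander: small round blue lid that does not fit, 72 mm across, 18 mm thick, with a white grip bar 36 mm long, 18 mm wide, 24 mm high on top. Lies on the bench; leave it there. Origin: centre of its underside.
- lid_square: Bystander: square blue lid that does not fit, 100 by 100 mm, 18 mm thick, with a white grip bar 50 mm long, 18 mm wide, 24 mm high on top. Lies on the bench; leave it there. Origin: centre of its underside.
Mind the look-alikes: they are no part of the job. Leave any green or yellow look-alike of the lid_large alone.

How it is judged:
By the outcome, as a careful person would: the job done as asked, in the order asked, and still so for the second after the job is handed in, with the robot touching nothing.
It also fails if it takes over 45 s, if anything falls off the work surface, if the arm or the gripper's body presses on something with over 40 N, if the wrist force passes 120 N, or if a joint passes its speed limit or range.

## Working session

There is one attempt and no reset: what is moved stays moved. The work goes in short steps, Python scripts to look and compute and a tool call to move; the robot and the scene stay as the last step left them, time stands still between calls to the robot, and variables do not carry over. Pictures are saved under pics/ and viewed, at most 10 in all, crops included, and the job is handed in when it is done.

Besides the shell and the picture viewer there is one more tool, called after "Request:" in YAML: its name, and indented under it one key for each argument. move_arm: Moves the arm, as the interface text tells. Its arguments: {"type":"object","properties":{"steps":{"type":"array"}},"required":["steps"]}

```bash
mkdir -p pics; cat > h.py <<'E'
from bench import *
import numpy as np, cv2
def unproj(cam, depth, mask):
    m=camera_model(cam); R=cv2.Rodrigues(np.array(m["rvec"],float))[0]; t=np.array(m["tvec"],float).ravel()
    v,u=np.nonzero(mask&(depth>0)); d=depth[v,u]
    P=np.c_[(u-m["cx"])/m["fx"]*d,(v-m["cy"])/m["fy"]*d,d]
    return (P-t)@R, np.c_[u,v]
E
python3 - <<'E'
from h import *
for c in("scene","top"):
    p,d=snapshot(c); cv2.imwrite(f"pics/{c}0.png",p[:,:,::-1]); np.savez(f"{c}0.npz",p=p,d=d)
    for n in("tub","lid_large","lid_small","lid_square"):
        for s in silhouettes(c,n)[:3]:
            P,_=unproj(c,d,s["pixels"]); print(c,n,round(s["score"],2),np.round(s["uv"]),len(P),P.min(0).round(3),P.max(0).round(3),np.median(P,0).round(3))
o=get_obs();print(o["time"],o["tool_pos"],o["ee_rot"],o["wrist_force"],o["width"])
E
```

```text
scene tub 0.97 [334. 250.] 2072 [ 0.526 -0.103 -0.003] [0.68  0.052 0.074] [ 0.65  -0.069  0.056]
scene lid_large 0.98 [118. 244.] 2016 [ 0.26  -0.498 -0.003] [ 0.462 -0.386  0.064] [ 0.396 -0.447  0.037]
scene lid_large 0.89 [202. 243.] 1995 [ 0.343 -0.34  -0.003] [ 0.506 -0.211  0.064] [ 0.472 -0.292  0.037]
scene lid_large 0.8 [260. 291.] 2655 [ 0.582 -0.304 -0.002] [ 0.693 -0.195  0.065] [ 0.655 -0.258  0.037]
scene lid_small 0.97 [380. 182.] 478 [ 0.387  0.194 -0.002] [0.481 0.298 0.045] [0.452 0.218 0.017]
scene lid_square 0.75 [307. 218.] 1353 [ 0.411 -0.09  -0.003] [0.597 0.028 0.072] [ 0.497 -0.049  0.017]
top tub 0.85 [244. 156.] 1704 [ 0.584 -0.1   -0.004] [ 0.702 -0.003  0.077] [ 0.621 -0.052  0.061]
top lid_large 0.96 [340. 309.] 2411 [ 0.23  -0.258 -0.003] [ 0.339 -0.149  0.066] [ 0.284 -0.202  0.038]
top lid_large 0.82 [432. 188.] 2345 [ 0.457 -0.508 -0.005] [ 0.58  -0.383  0.066] [ 0.508 -0.431  0.037]
top lid_large 0.8 [445. 252.] 2462 [ 0.316 -0.508 -0.004] [ 0.426 -0.385  0.066] [ 0.368 -0.432  0.037]
top lid_small 0.79 [122. 258.] 975 [ 0.407  0.197 -0.003] [0.479 0.269 0.046] [0.439 0.23  0.018]
top lid_square 0.76 [246. 223.] 2165 [ 0.431 -0.087 -0.002] [0.544 0.022 0.046] [ 0.481 -0.032  0.018]
0.5 [ 0.192102   -0.51534778  0.19564539] [-3.14157234e+00  1.34075856e-05  3.56822606e-01] [-0.05592881 -0.3884051   0.42994641] 0.09413602005350864
```

View pics/top0.png

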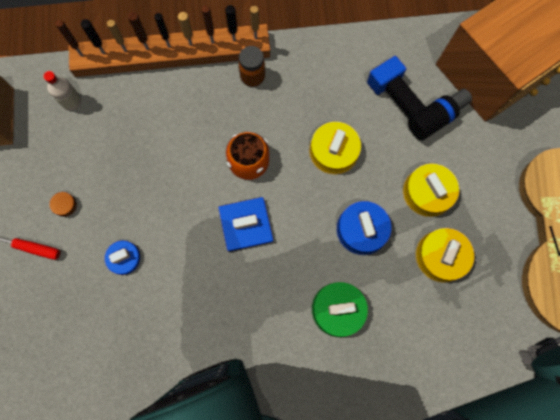

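View pics/scene0.png

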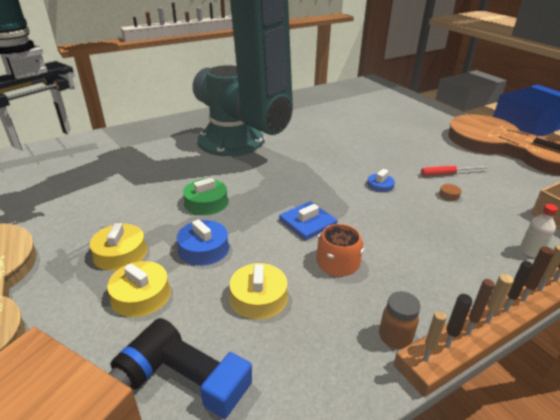

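The large blue lid is at top (365,227) and scene (203,242). The tub is at top (248,155) and scene (340,250). The yellow and green lids are look-alikes, so I'll leave them alone.

```bash
cat >> h.py <<'E'
def circ(p):
    A=np.c_[2*p[:,:2],np.ones(len(p))]; s=np.linalg.lstsq(A,(p[:,:2]**2).sum(1),rcond=None)[0]
    return s[:2],np.sqrt(s[2]+s[:2]@s[:2])
def around(P,c,r): return P[np.hypot(*(P[:,:2]-c).T)<r]
E
python3 - <<'E'
from h import *
for c,cl in(("top",None),("scene",None)):
    f=np.load(c+"0.npz"); P,uv=unproj(c,f["d"],np.ones(f["d"].shape,bool)); col=f["p"][uv[:,1],uv[:,0]].astype(int)
    print(c,"bench z",np.median(P[(abs(P[:,2])<.01)][:,2]).round(4))
    blue=(col[:,2]>col[:,0]+50)
    g=np.array([0.43,-0.27])
    Bl=P[blue&(abs(P[:,2]-.038)<.004)&(P[:,1]>-.4)&(P[:,1]<-.15)&(P[:,0]>.3)&(P[:,0]<.6)]
    hull=cv2.convexHull(Bl[:,:2].astype(np.float32))[:,0]; k,r=circ(hull); print("lid top",len(Bl),k.round(4),r.round(4),np.median(Bl[:,2]).round(4), "med",cv2.minEnclosingCircle(hull))
    Q=around(P,k,.045); Q=Q[Q[:,2]>.056]; T=Q[Q[:,2]>np.median(Q[:,2])-.003]
    print("bar",cv2.minAreaRect(T[:,:2].astype(np.float32)),np.median(T[:,2]).round(4))
    tub=(col[:,0]>col[:,2]+40)
    Q=around(P,[.63,-.05],.075); R=Q[(Q[:,2]>.068)]; h=cv2.convexHull(R[:,:2].astype(np.float32))[:,0]; k,r=circ(h); print("rim",len(R),k.round(4),r.round(4),np.percentile(R[:,2],[10,50,90]).round(4))
    W=Q[(Q[:,2]>.015)&(Q[:,2]<.045)]; k,r=circ(W); print("wall",len(W),k.round(4),r.round(4))
E
```

```text
top bench z -0.0002
lid top 1692 [ 0.4476 -0.2808] 0.0537 0.0375 med ((0.447602778673172, -0.280882865190506), 0.05440207198262215)
bar ((0.447441041469574, -0.28072184324264526), (0.04945693910121918, 0.01842414028942585), 9.28514575958252) 0.0611
rim 242 [ 0.6303 -0.0528] 0.0397 [0.0684 0.0704 0.0731]
wall 154 [ 0.6314 -0.0526] 0.0461
scene bench z -0.0003
lid top 1000 [ 0.4508 -0.2838] 0.0532 0.0375 med ((0.4497184157371521, -0.28562411665916443), 0.055416908115148544)
bar ((0.4501798152923584, -0.2841718792915344), (0.04950583353638649, 0.0182539951056242), 7.99008846282959) 0.0614
rim 225 [ 0.6325 -0.0557] 0.0401 [0.0684 0.0703 0.0722]
wall 485 [ 0.6321 -0.0549] 0.0458
```

Request:
move_arm:
  steps: [0,0,-0.02,0.026,0.023,0,1,0,0,-0.05,0.057,0.052,0,1,0,0,-0.08,0.089,0.081,0,1,0,0,-0.11,0.121,0.11,0,1,0,0,-0.14,0.153,0.139,0,1,0,0,-0.17,0.185,0.168,0,1,0,0,-0.204,0.217,0.197,0,1,0,0,-0.204,0.243,0.221,-0.01,1,0,0,-0.204,0.257,0.233,-0.03,0.7,0,0,-0.204,0.257,0.233,-0.04,0.7,0,0,-0.204,0.257,0.233,-0.04,0.7]

```text
time: 1.6
tool_pos: [0.4478, -0.2818, 0.1536]
ee_rot: [-3.139, 0.004, 0.153]
wrist_force: [-1.0, 0.4, 0.3]
width: 0.0732
finger_force: 0.0
```

```bash
python3 - <<'E'
from h import *
o=get_obs();print(o["tool_pos"],o["ee_rot"],o["width"])
m=camera_model("wrist"); print(m)
p,d=snapshot("wrist"); cv2.imwrite("pics/w1.png",p[:,:,::-1]); np.savez("w1.npz",p=p,d=d,r=m["rvec"],t=m["tvec"])
v,u=np.nonzero(d>0); x=(u-m["cx"])/m["fx"]; y=(v-m["cy"])/m["fy"]; th=np.hypot(x,y)+1e-9; k=np.tan(th)/th*d[v,u]
P=np.c_[x*k,y*k,d[v,u]]; R=cv2.Rodrigues(np.array(m["rvec"],float))[0]; P=(P-np.ravel(m["tvec"]))@R
Q=around(P,[.449,-.2825],.045); T=Q[(Q[:,2]>.056)&(Q[:,2]<.07)]
print(cv2.minAreaRect(T[:,:2].astype(np.float32)),np.median(T[:,2]),len(T))
E
```

```text
[ 0.44780846 -0.28180713  0.153581  ] [-3.13898196  0.00360059  0.15338214] 0.0732029077996075
{'fx': 325.19226210127806, 'fy': 325.19226210127806, 'cx': 275.8249794729419, 'cy': 204.20379266115424, 'rvec': array([-2.20711394,  1.89186862,  0.28382909]), 'tvec': array([-0.34605956,  0.36496586,  0.46982091])}
((0.4495147168636322, -0.281258225440979), (0.05059664696455002, 0.018014822155237198), 9.053617477416992) 0.06202574851077579 1038
```

View pics/w1.png

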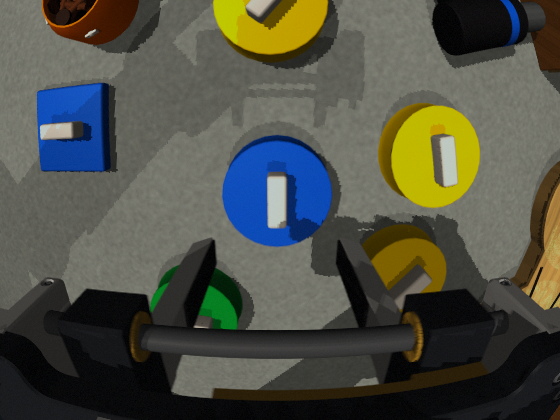

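The wrist view shows the blue lid at (277,190), its bar centred between the fingers and clear of its neighbours. I'll go down and grip.

Request:
move_arm:
  steps: [0,0,0.005,0.001,0,-0.03,0.7,0,0,0.005,0.001,0,-0.06,0.7,0,0,0.005,0.001,0,-0.085,0.7,0,0,0.005,0.001,0,-0.098,0.7,0,0,0.005,0.001,0,-0.098,0.7,0,0,0.005,0.001,0,-0.098,0,0,0,0.005,0.001,0,-0.098,0,0,0,0.005,0.001,0,-0.098,0,0,0,0.005,0.001,0,-0.098,0,0,0,0.005,0.001,0,-0.098,0]

```text
time: 2.65
tool_pos: [0.4504, -0.2825, 0.0583]
ee_rot: [3.141, -0.001, 0.158]
wrist_force: [0.2, -0.2, -0.1]
width: 0.029
finger_force: 0.0
```

Still closing. I'll finish the grip and then lift.

Request:
move_arm:
  steps: [0,0,0,0,0,-0.002,0,0,0,0,0,0,-0.002,0,0,0,0,0,0,-0.002,0,0,0,0,0,0,-0.002,0,0,0,0,0,0,0.01,0,0,0,0,0,0,0.03,0,0,0,0,0,0,0.055,0,0,0,0,0,0,0.085,0,0,0,0,0,0,0.1,0,0,0,0,0,0,0.1,0,0,0,0,0,0,0.1,0]

```text
time: 3.75
tool_pos: [0.4499, -0.2823, 0.1573]
ee_rot: [-3.141, 0.0, 0.158]
wrist_force: [-0.2, -0.2, -0.4]
width: 0.0007
finger_force: 0.0
```

```bash
cat >> h.py <<'E'
def wcloud():
    m=camera_model("wrist"); p,d=snapshot("wrist")
    v,u=np.nonzero(d>0); x=(u-m["cx"])/m["fx"]; y=(v-m["cy"])/m["fy"]; th=np.hypot(x,y)+1e-9; k=np.tan(th)/th*d[v,u]
    R=cv2.Rodrigues(np.array(m["rvec"],float))[0]
    return p,(np.c_[x*k,y*k,d[v,u]]-np.ravel(m["tvec"]))@R,p[v,u].astype(int)
E
python3 - <<'E'
from h import *
o=get_obs();print(o["tool_pos"],o["ee_rot"],o["width"],o["finger_force"],o["wrist_force"])
p,P,c=wcloud(); cv2.imwrite("pics/w2.png",p[:,:,::-1])
t=o["tool_pos"]; b=(c[:,2]>c[:,0]+50)
Q=P[b&(np.hypot(P[:,0]-t[0],P[:,1]-t[1])<.08)&(P[:,2]>.08)]
A=np.c_[Q[:,:2]-t[:2],np.ones(len(Q))]; 
top=Q[Q[:,2]>np.percentile(Q[:,2],50)-.004]
s=np.linalg.lstsq(np.c_[top[:,:2]-t[:2],np.ones(len(top))],top[:,2],rcond=None)[0]; print("lid plane",s,len(top))
h=cv2.convexHull(top[:,:2].astype(np.float32))[:,0]; print(cv2.minEnclosingCircle(h),circ(h))
E
```

```text
[ 0.44991326 -0.28225214  0.15728268] [-3.14141372e+00  3.07598169e-04  1.57799635e-01] 0.0007435157716986782 0.0 [-0.24953445 -0.18466757 -0.38339215]
lid plane [1.02712703 0.14970675 0.16440049] 17
((0.4606637954711914, -0.2801201045513153), 0.011832229793071747) (array([ 0.48630731, -0.27636747]), np.float64(0.027965916085889837))
```

View pics/w2.png

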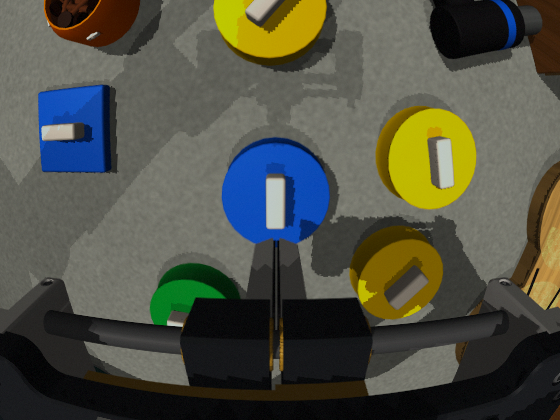

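The fingers shut completely, so nothing was gripped; the lid still sits at about (275,192). I'll check where the fingertips really are relative to the lid.

```bash
python3 - <<'E'
from h import *
o=get_obs();t=o["tool_pos"]
m=camera_model("wrist");R=cv2.Rodrigues(np.array(m["rvec"],float))[0];T=np.ravel(m["tvec"]); print("cam",-R.T@T,"axis",R[2])
def proj(X):
    q=R@X+T; r=np.hypot(q[0],q[1]); th=np.arctan2(r,q[2]); return np.array([m["cx"],m["cy"]])+m["fx"]*th*q[:2]/r
print("tcp",proj(t),"tip",proj(t-[0,0,.014]),"bartop",proj(np.array([.4495,-.2815,.062])))
p,P,c=wcloud()
Q=around(P,[.4495,-.2815],.045); B=Q[(Q[:,2]>.056)&(Q[:,2]<.07)]; print("bar",cv2.minAreaRect(B[:,:2].astype(np.float32)),np.median(B[:,2]),len(B))
F=around(P,t[:2],.08); F=F[(F[:,2]>.1)&(F[:,2]<.2)]
for a in np.arange(.12,.2,.01):
    q=F[(F[:,2]>a)&(F[:,2]<=a+.01)]
    if len(q): print(round(a,2),len(q),q.min(0).round(3),q.max(0).round(3))
print(o["joint_positions"],o["time"])
p,d=snapshot("top"); P,uv=unproj("top",d,np.ones(d.shape,bool)); cv2.imwrite("pics/top1.png",p[:,:,::-1])
p,d=snapshot("scene");cv2.imwrite("pics/s1.png",p[:,:,::-1])
E
```

```text
cam [ 0.53393278 -0.26873429  0.34557379] axis [-0.28480444 -0.04292213 -0.95762421]
tcp [276.16483004 247.16583592] tip [276.19320776 238.66694963] bartop [275.86868985 204.31252631]
bar ((0.45014822483062744, -0.2809996008872986), (0.049435243010520935, 0.017868584021925926), 9.158796310424805) 0.061994842508085284 1039
0.16 37 [ 0.458 -0.285  0.166] [ 0.461 -0.274  0.17 ]
0.17 241 [ 0.458 -0.292  0.17 ] [ 0.462 -0.268  0.18 ]
0.18 343 [ 0.458 -0.292  0.18 ] [ 0.463 -0.268  0.19 ]
0.19 420 [ 0.458 -0.292  0.19 ] [ 0.463 -0.268  0.2  ]
[-6.67021119e-01  5.68900414e-02  1.48090553e+00 -9.54947195e-05
  1.60617260e+00  7.46027858e-01] 3.8
```

View pics/s1.png

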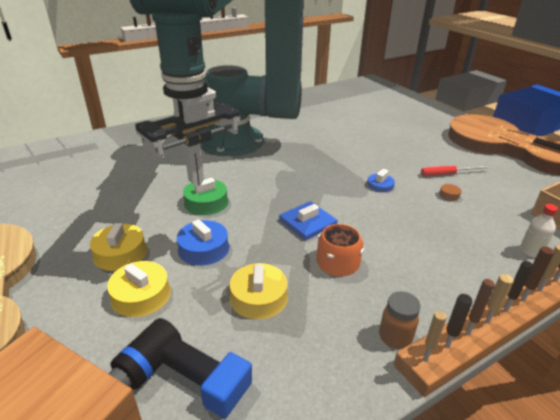

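```bash
python3 - <<'E'
from h import *
import bench; print([n for n in dir(bench) if not n.startswith('__')])
o=get_obs();t=o["tool_pos"];print(t)
for c in("scene","top"):
    p,d=snapshot(c);P,uv=unproj(c,d,np.ones(d.shape,bool))
    k=(np.hypot(P[:,0]-t[0],P[:,1]-t[1])<.04)&(P[:,2]>.1)&(P[:,2]<.22)
    q=P[k];i=np.argsort(q[:,2])[:8]; print(c,len(q)); print(np.c_[q[i].round(3),uv[k][i]])
p,P,c=wcloud(); F=around(P,t[:2],.03);F=F[(F[:,2]>.1)&(F[:,2]<.2)];print("wrist",np.sort(F[:,2])[:30].round(4))
E
```

```text
['IKError', 'camera_model', 'close_job', 'get_obs', 'nose_length', 'silhouettes', 'snapshot', 'spot_point']
[ 0.44931496 -0.28176237  0.15579539]
scene 359
[[ 4.58e-01 -2.78e-01  1.67e-01  2.00e+02  1.84e+02]
 [ 4.57e-01 -2.80e-01  1.67e-01  1.99e+02  1.84e+02]
 [ 4.59e-01 -2.85e-01  1.67e-01  1.97e+02  1.85e+02]
 [ 4.57e-01 -2.82e-01  1.67e-01  1.98e+02  1.84e+02]
 [ 4.59e-01 -2.87e-01  1.67e-01  1.96e+02  1.85e+02]
 [ 4.58e-01 -2.78e-01  1.69e-01  2.00e+02  1.83e+02]
 [ 4.57e-01 -2.79e-01  1.69e-01  1.99e+02  1.83e+02]
 [ 4.58e-01 -2.86e-01  1.69e-01  1.96e+02  1.84e+02]]
top 2
[[ 4.42e-01 -2.69e-01  1.87e-01  3.74e+02  2.12e+02]
 [ 4.38e-01 -2.70e-01  2.11e-01  3.78e+02  2.11e+02]]
wrist [0.1652 0.1663 0.1665 0.1666 0.1667 0.167  0.1671 0.1672 0.1672 0.1672
 0.1677 0.1678 0.1679 0.1682 0.1683 0.1683 0.1684 0.1685 0.1685 0.1686
 0.1687 0.1687 0.1687 0.1688 0.1689 0.1689 0.169  0.1691 0.1692 0.1692]
```

Two cameras agree that the real fingertips stand about 9 mm behind the reported TCP, not 14 mm ahead of it. The first grip therefore closed just above the bar. I'll go about 24 mm deeper.

Request:
move_arm:
  steps: [0,0,0,0,0.001,0,0.55,0,0,0,0,0.001,-0.01,0.55,0,0,0,0,0.001,-0.025,0.55,0,0,0,0,0.001,-0.04,0.55,0,0,0,0,0.001,-0.055,0.55,0,0,0,0,0.001,-0.07,0.55,0,0,0,0,0.001,-0.07,0.55,0,0,0,0,0.001,-0.09,0.55,0,0,0,0,0.001,-0.108,0.55,0,0,0,0,0.001,-0.12,0.55,0,0,0,0,0.001,-0.122,0.55,0,0,0,0,0.001,-0.122,0.55]

```text
time: 5.3
tool_pos: [0.4502, -0.2815, 0.0358]
ee_rot: [3.142, 0.0, 0.158]
wrist_force: [-0.1, 0.3, 0.2]
width: 0.0513
finger_force: 0.0
```

Request:
move_arm:
  steps: [0,0,0,0,0,0,0,0,0,0,0,0,0,0,0,0,0,0,0,0,0,0,0,0,0,0,0,0,0,0,0,0,0,0,0,0,0,0,0,0,0,0,0,0,0,0,0,0,0,0,0,0,0,0,0,0]

```text
time: 6.1
tool_pos: [0.4502, -0.2814, 0.0359]
ee_rot: [3.141, -0.0, 0.158]
wrist_force: [-1.5, 0.0, 0.7]
width: 0.0179
finger_force: 30.0
```

Gripped (17.9 mm, 30 N). I'll lift and check.

Request:
move_arm:
  steps: [0,0,0,0,0,0.015,0,0,0,0,0,0,0.035,0,0,0,0,0,0,0.06,0,0,0,0,0,0,0.085,0,0,0,0,0,0,0.103,0,0,0,0,0,0,0.11,0,0,0,0,0,0,0.11,0,0,0,0,0,0,0.11,0]

```text
time: 6.9
tool_pos: [0.4495, -0.281, 0.1443]
ee_rot: [-3.14, 0.002, 0.158]
wrist_force: [-0.6, -0.4, -0.6]
width: 0.018
finger_force: 30.0
```

```bash
cat > chk.py <<'E'
from h import *
o=get_obs();t=np.array(o["tool_pos"]);print(o["time"],t,o["width"],o["wrist_force"],o["wrist_torque"])
p,P,c=wcloud(); b=(c[:,2]>c[:,0]+50)
def plane(P,b,n):
    Q=P[b&(np.hypot(P[:,0]-t[0],P[:,1]-t[1])<.07)&(P[:,2]>.06)]
    z=np.percentile(Q[:,2],60); top=Q[abs(Q[:,2]-z)<.005]
    s=np.linalg.lstsq(np.c_[top[:,:2]-t[:2],np.ones(len(top))],top[:,2],rcond=None)[0]; h=cv2.convexHull(top[:,:2].astype(np.float32))[:,0]
    print(n,"plane",s.round(4),len(top),"circ",circ(h),top.min(0).round(4),top.max(0).round(4))
plane(P,b,"wrist")
def tub(P,c,n):
    Q=around(P,[.6315,-.054],.075); R=Q[(Q[:,2]>.068)&(Q[:,2]<.08)]; h=cv2.convexHull(R[:,:2].astype(np.float32))[:,0]; print(n,"rim",len(R),circ(h))
tub(P,c,"wrist")
for k in("scene","top"):
    q,d=snapshot(k);P2,uv=unproj(k,d,np.ones(d.shape,bool));c2=q[uv[:,1],uv[:,0]].astype(int)
    plane(P2,c2[:,2]>c2[:,0]+50,k); tub(P2,c2,k)
    cv2.imwrite(f"pics/{k}_{o['time']:.1f}.png",q[:,:,::-1])
cv2.imwrite(f"pics/wrist_{o['time']:.1f}.png",p[:,:,::-1])
E
python3 chk.py; ls pics
```

```text
6.9 [ 0.44953441 -0.280979    0.14433135] 0.01802653070029509 [-0.57502325 -0.35966138 -0.58392894] [ 0.03149245  0.02214892 -0.00116344]
wrist plane [-0.0018  0.0015  0.1465] 13280 circ (array([ 0.44924526, -0.28080036]), np.float64(0.05370491920446089)) [ 0.3952 -0.3344  0.1419] [ 0.5028 -0.2271  0.1494]
wrist rim 567 (array([ 0.62835337, -0.0530492 ]), np.float64(0.036505049717183886))
scene plane [-0.0179  0.0042  0.1453] 968 circ (array([ 0.45123216, -0.28272202]), np.float64(0.052607608731814574)) [ 0.4021 -0.336   0.1398] [ 0.5027 -0.2285  0.1475]
scene rim 226 (array([ 0.63297652, -0.05558899]), np.float64(0.039941898769249654))
top plane [-0.005   0.0019  0.1454] 670 circ (array([ 0.43400148, -0.28896465]), np.float64(0.03913971073252853)) [ 0.3945 -0.3322  0.141 ] [ 0.446  -0.2411  0.1499]
top rim 247 (array([ 0.629707  , -0.05220921]), np.float64(0.03997569314233373))
s1.png
scene0.png
scene_6.9.png
top0.png
top1.png
top_6.9.png
w1.png
w2.png
wrist_6.9.png
```

The lid is held level with its underside at about 0.107. Now to carry it over the tub.

Request:
move_arm:
  steps: [0,0,0,0.01,0.012,0,0,0,0,0,0.03,0.037,0,0,0,0,0,0.052,0.065,0,0,0,0,0,0.075,0.094,0,0,0,0,0,0.098,0.123,0,0,0,0,0,0.121,0.151,0,0,0,0,0,0.144,0.18,0,0,0,0,0,0.164,0.205,0,0,0,0,0,0.177,0.221,0,0,0,0,0,0.182,0.2275,0,0,0,0,0,0.182,0.2275,0,0,0,0,0,0.182,0.2275,0,0]

```text
time: 8.25
tool_pos: [0.6316, -0.0542, 0.1454]
ee_rot: [3.141, 0.001, 0.158]
wrist_force: [0.2, -0.9, -0.6]
width: 0.0179
finger_force: 30.0
```

```bash
python3 chk.py; ls pics|tail -9
```

```text
8.25 [ 0.63164441 -0.05415454  0.14538354] 0.017924101403742745 [ 0.23253068 -0.94102896 -0.58962957] [ 0.03147364  0.0050328  -0.02255783]
wrist plane [-0.0016 -0.0003  0.1475] 13261 circ (array([ 0.63126301, -0.05394413]), np.float64(0.053757310615051575)) [ 0.5778 -0.1077  0.1426] [ 0.685  -0.      0.1521]
s1.png
scene0.png
scene_6.9.png
top0.png
top1.png
top_6.9.png
w1.png
w2.png
wrist_6.9.pngTraceback (most recent call last):
  File "chk.py", line 12, in <module>
    tub(P,c,"wrist")
    ~~~^^^^^^^^^^^^^
  File "chk.py", line 11, in tub
    Q=around(P,[.6315,-.054],.075); R=Q[(Q[:,2]>.068)&(Q[:,2]<.08)]; h=cv2.convexHull(R[:,:2].astype(np.float32))[:,0]; print(n,"rim",len(R),circ(h))
                                                                       ~~~~~~~~~~~~~~~~~~~~~~~~~~~~~~~~~~~~~~~~~~^^^^^
TypeError: 'NoneType' object is not subscriptable
```

```bash
cat > chk2.py <<'E'
from h import *
o=get_obs(); print(o["time"],o["tool_pos"],o["wrist_force"])
q,d=snapshot("scene"); P,uv=unproj("scene",d,np.ones(d.shape,bool)); c=q[uv[:,1],uv[:,0]].astype(int)
cv2.imwrite(f"pics/s_{o['time']:.2f}.png",cv2.resize(q[110:320,220:450,::-1],None,fx=2.5,fy=2.5))
blue=(c[:,2]>c[:,0]+50); near=np.hypot(P[:,0]-.6315,P[:,1]+.054)<.08
L=P[blue&near&(P[:,2]>.03)]; z=np.percentile(L[:,2],95)
print("zrange",np.percentile(L[:,2],[2,98]).round(4))
S=L[(L[:,2]<z-.006)]; print("lid side circ",len(S),circ(S))
T=L[L[:,2]>z-.005]; s=np.linalg.lstsq(np.c_[T[:,:2]-[.6315,-.054],np.ones(len(T))],T[:,2],rcond=None)[0]; print("top plane",s.round(4))
W=P[near&(c[:,0]>c[:,2]+40)&(P[:,2]>.006)&(P[:,2]<.045)]; print("wall",len(W),circ(W),W[:,2].max())
E
python3 chk2.py
```

```text
8.3 [ 0.63153807 -0.05458938  0.14557878] [-0.12008414 -0.73794154 -0.17217867]
zrange [0.11   0.1483]
lid side circ 802 (array([ 0.63183011, -0.05833183]), np.float64(0.051010575866666456))
top plane [-0.0055  0.0038  0.1469]
wall 624 (array([ 0.63209249, -0.05489368]), np.float64(0.045767029547535885)) 0.04492161328650049
```

```bash
cat >> chk2.py <<'E'
from scipy.optimize import least_squares
def fr(p,r): return least_squares(lambda k:np.hypot(*(p[:,:2]-k).T)-r,[.6315,-.054],loss="soft_l1",f_scale=.001).x.round(4)
S=L[(L[:,2]<z-.01)&(L[:,2]>z-.032)]
print("lid",fr(S,.0565),"tub",fr(W,.0465), "raw",np.std(np.hypot(*(S[:,:2]-fr(S,.0565)).T)))
E
python3 chk2.py|tail -1
```

```text
lid [ 0.6264 -0.0542] tub [ 0.6314 -0.0544] raw 0.0011201186344779364
```

Request:
move_arm:
  steps: [0,0,0,0,0.0005,-0.012,0,0,0,0,0,0.0005,-0.025,0,0,0,0,0,0.0005,-0.033,0,0,0,0,0,0.0005,-0.04,0,0,0,0,0,0.0005,-0.046,0,0,0,0,0,0.0005,-0.05,0,0,0,0,0,0.0005,-0.054,0,0,0,0,0,0.0005,-0.054,0]

```text
time: 9.2
tool_pos: [0.6319, -0.0533, 0.0911]
ee_rot: [-3.141, 0.001, 0.158]
wrist_force: [0.2, -0.5, -1.2]
width: 0.0178
finger_force: 30.0
```

```bash
python3 chk2.py; ls pics
```

```text
9.2 [ 0.63185764 -0.05330935  0.09112746] [ 0.18961244 -0.48603375 -1.18830172]
zrange [0.0571 0.0941]
lid side circ 700 (array([ 0.63008   , -0.05489445]), np.float64(0.05353378353106263))
top plane [0.0019 0.0221 0.0929]
wall 577 (array([ 0.63226803, -0.05501471]), np.float64(0.045598869806090084)) 0.044817935616487156
lid [ 0.6271 -0.0526] tub [ 0.6314 -0.0543] raw 0.0011349711405731458
s1.png
s_8.30.png
s_8.35.png
s_9.20.png
scene0.png
scene_6.9.png
top0.png
top1.png
top_6.9.png
w1.png
w2.png
wrist_6.9.png
```

No contact forces and the tub hasn't moved. I'll lower onto the catches.

Request:
move_arm:
  steps: [0,0,0,0,0,-0.003,0,0,0,0,0,0,-0.006,0,0,0,0,0,0,-0.008,0,0,0,0,0,0,-0.01,0,0,0,0,0,0,-0.01,0,0,0,0,0,0,-0.01,0]

```text
time: 9.85
tool_pos: [0.6327, -0.0532, 0.082]
ee_rot: [3.142, -0.002, 0.158]
wrist_force: [1.6, 0.4, -0.7]
width: 0.0176
finger_force: 30.0
```

Request:
move_arm:
  steps: [0,0,0,0,0,-0.002,0,0,0,0,0,0,-0.003,0,0,0,0,0,0,-0.004,0,0,0,0,0,0,-0.004,0]

```text
time: 10.25
tool_pos: [0.6333, -0.0533, 0.0803]
ee_rot: [3.141, -0.004, 0.158]
wrist_force: [0.5, 1.2, 7.4]
width: 0.0179
finger_force: 30.0
```

```bash
python3 chk2.py
```

```text
10.25 [ 0.63325279 -0.05334608  0.0803267 ] [0.46111579 1.18663617 7.3512472 ]
zrange [0.0465 0.0835]
lid side circ 668 (array([ 0.63156072, -0.05475103]), np.float64(0.05348201990807464))
top plane [-0.0018  0.0295  0.0823]
wall 382 (array([ 0.6322257 , -0.05498432]), np.float64(0.04569791304374079)) 0.03351322716254537
lid [ 0.6283 -0.0526] tub [ 0.6315 -0.0543] raw 0.0011570692051773418
```

The lid is on the catches, with its origin at about 45 mm, and the tub hasn't moved. I'll keep pressing.

Request:
move_arm:
  steps: [0,0,0,0,0,-0.0015,0,0,0,0,0,0,-0.003,0,0,0,0,0,0,-0.0045,0,0,0,0,0,0,-0.006,0,0,0,0,0,0,-0.006,0,0,0,0,0,0,-0.006,0]

```text
time: 10.9
tool_pos: [0.6332, -0.0533, 0.0742]
ee_rot: [3.141, -0.003, 0.158]
wrist_force: [0.7, 1.2, 8.4]
width: 0.0174
finger_force: 30.0
```

```bash
python3 chk2.py
```

```text
10.9 [ 0.63316818 -0.05332558  0.07420119] [0.73231435 1.23191934 8.36878727]
zrange [0.0404 0.0774]
lid side circ 668 (array([ 0.63161551, -0.05495996]), np.float64(0.053329558244446615))
top plane [-0.0089  0.0513  0.0768]
wall 276 (array([ 0.63233887, -0.05508931]), np.float64(0.04550586007466113)) 0.027020250146811454
lid [ 0.6282 -0.0528] tub [ 0.6314 -0.0543] raw 0.0011241024773819236
```

Request:
move_arm:
  steps: [0,0,0,0,0,-0.002,0,0,0,0,0,0,-0.004,0,0,0,0,0,0,-0.006,0,0,0,0,0,0,-0.006,0]

```text
time: 11.35
tool_pos: [0.6333, -0.0534, 0.0741]
ee_rot: [3.14, -0.006, 0.158]
wrist_force: [-8.3, 2.1, 26.5]
width: 0.018
finger_force: 30.0
```

It reached a firm stop at 26 N. I'll unload, release and rise.

Request:
move_arm:
  steps: [0,0,0,0,0,0.004,0,0,0,0,0,0,0.008,0,0,0,0,0,0,0.008,0.5,0,0,0,0,0,0.008,0.5,0,0,0,0,0,0.008,0.5,0,0,0,0,0,0.008,0.5,0,0,0,0,0,0.02,0.5,0,0,0,0,0,0.045,0.5,0,0,0,0,0,0.08,0.5,0,0,0,-0.03,0,0.12,0.5,0,0,0,-0.07,0,0.15,0.5,0,0,0,-0.11,0,0.17,0.5]

```text
time: 12.55
tool_pos: [0.5219, -0.0536, 0.2396]
ee_rot: [3.14, -0.005, 0.158]
wrist_force: [0.0, 0.2, 0.9]
width: 0.0472
finger_force: 0.0
```

```bash
python3 chk2.py; python3 - <<'E'
from h import *
p,P,c=wcloud(); b=(c[:,2]>c[:,0]+50)&(np.hypot(P[:,0]-.6315,P[:,1]+.054)<.06)&(abs(P[:,2]-.077)<.006); T=P[b]
s=np.linalg.lstsq(np.c_[T[:,:2]-[.6315,-.054],np.ones(len(T))],T[:,2],rcond=None)[0]; print("wrist top plane",s.round(4),len(T))
cv2.imwrite("pics/wend.png",p[:,:,::-1])
E
ls pics/s_*|tail -1
```

```text
12.55 [ 0.5219152  -0.05359616  0.23964035] [0.00280479 0.20690621 0.89733095]
zrange [0.0404 0.0775]
lid side circ 576 (array([ 0.63168038, -0.05441595]), np.float64(0.05338824117351916))
top plane [-0.0022  0.0028  0.0756]
wall 271 (array([ 0.63191403, -0.05508281]), np.float64(0.045591654651605355)) 0.02742726740746875
lid [ 0.628 -0.053] tub [ 0.6311 -0.0544] raw 0.0011091465813959256
wrist top plane [-0.0002  0.0016  0.0764] 6467
pics/s_9.20.png
```

View pics/s_12.55.png

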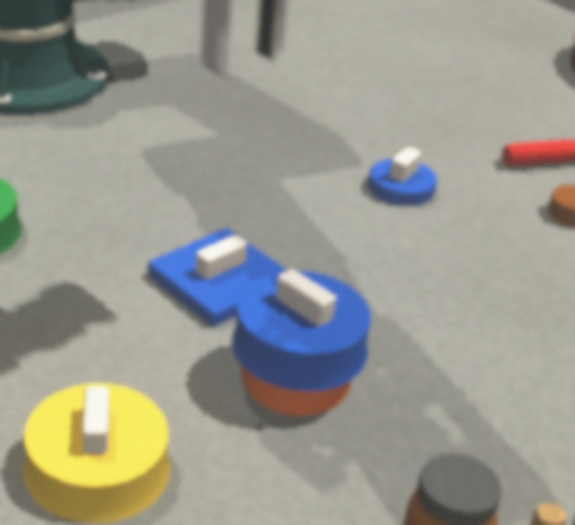

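The lid sits level on the upright tub at about (303,330) in the crop. Its top is at 76 mm, which puts its origin at 38 mm (fully home), and the gripper is clear.

```bash
python3 -c "from bench import *; print(close_job())"
```

```text
the job is handed in; nothing more can be done
None
```

The large blue lid is snapped fully home and level on the upright tub and released, after a first grip that closed just above its bar; the other lids were left where they lay, and the job is handed in.

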